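# Chase a screw nut's thread with a hand tap

### The job

Fit the loose crank onto the square head of the tap standing in the vise, then work the tap down by the crank's knob: up to half a turn clockwise, a quarter turn back, and again, until its collar rests on the nut. Go easy: it binds a little before the half turn, so feel for that, stop there and back off rather than force it. Leave the crank on the tap, let go, and do not disturb the oil bottle, the jar or the bowl.

Things in the scene. Friction and masses are not known exactly. Their poses are not given: they have to be found in the camera images.
- vise: Blue drill-press vise fixed to the bench: base 170 x 100 mm, jaws 100 mm wide and 72 mm high, holding a square brass nut 64 mm wide, top face 78 mm above the bench. Origin: centre of the underside, straight below the tap's axis; z up; x runs across the jaws towards the clamping screw, which sticks out there. Place and yaw vary.
- nut_top (a point): Point on the tap's axis at the nut's top face, 78 mm above the bench; axes as the vise. The tap binds on its way, springily (about 7 N m more per rad): first at an unknown place 2.35 to 2.85 rad from the start, then 1.5 rad beyond that. After the second bind it runs on to home, where it stops in the same springy manner.
- tap_top (a point): Centre of the top face of the tap's square head, on its upright axis, 129 mm above the bench at the start; x and y are normal to the flats and turn with the tap, z up. The square is 24 mm wide, its top 2 mm stepped in to 20 mm, 26 mm tall in all; below it a round neck 31 mm across, 14 mm tall, then the collar.
- tap_collar (a point): Centre of the underside of the tap's collar (48 mm across, 6 mm thick), 46 mm below tap_top; 5 mm above the nut at the start, on it when home. A bind is freed by coming up to it (within 0.2 rad) and then turning the tap back about a quarter turn (to 0.9 rad or more short of the bind); after less, or none, it binds again at the same place.
- tap (a joint): Turn of the tap, rad: 0 at the start, growing clockwise seen from above; down 6 mm per turn (0.95 mm per rad), home at about 5.3; not back beyond -0.15. Free drag about 0.2 N m (3 N at the crank's knob); it stays where left. The fit has about 0.2 rad of backlash. Pushing at a bind or at home, or side load on the crank, above about 15 N at the knob breaks the tap.
- crank: Loose steel crank, 0.4 to 0.6 kg. Origin: centre of the underside of its hub, on the bench at the start; z up. Hub 44 x 44 x 30 mm with a square socket in the underside, 26 mm wide, 24 deep, sides along x and y: it fits the tap's square in four ways. Along +x an arm 20 mm wide, top at 30 mm, with the knob; along -x a round counterweight out to 72 mm, top at 36 mm. Place and yaw vary.
- crank_socket (a point): Centre of the ceiling of the crank's socket, 24 mm above the crank's underside; it meets point tap_top when the crank is fully on. Axes as the crank.
- crank_boss (a point): Where to grip the finger boss on top of the hub for lifting: on the crank's axis, 52 mm above its underside; axes as the crank. The boss is 26 mm along x, 24 mm along y, and reaches from 30 to 64 mm above the underside; grip across y.
- crank_knob (a point): Where to grip the upright red knob: on its axis, 65 mm along +x from the crank's axis, 54 mm above its underside (24 mm above the arm); axes as the crank. The knob is 18 mm across, from 30 to 76 mm above the underside, and spins freely on the arm, so it can be held with the gripper's yaw unchanged while cranking.
- oil_bottle: Loose white closed bottle with red cap, 56 mm across, 120 mm high; origin: centre of its underside.
- screw_jar: Loose glass jar with steel lid, 64 mm across, 70 mm high; origin: centre of its underside.
- bowl: Loose turned wooden bowl, 110 mm across the rim, 45 mm high; origin: centre of its underside.
Not all that is in view belongs to the job. What is shaped like the crank but turquoise is not meant.

How it is judged:
On the way, in this order (a step that is already met when the one before it is completed fails the run):
1. the crank is fully seated on the tap's square (distance between crank_socket and tap_top below 0.004 m and angle between crank's own z axis and vertical below 0.1 rad), for 0.2 s.
2. the tap has been turned forward towards half a turn (value of joint tap above 2.1 rad), for 0.05 s.
3. it has been turned back (value of joint tap below 1.97 rad), for 0.05 s.
4. it has been turned forward again, further than before (value of joint tap above 3.6 rad), for 0.05 s.
5. it has been turned back again (value of joint tap below 3.47 rad), for 0.05 s.
At the end, for the whole second after the job is handed in: The tap is home (turned to within 0.2 rad of where its collar rests on the nut: joint above 5.1 rad), the crank is still on its square (socket ceiling within 5 mm of the square's top, upright within 0.12 rad), released and at rest (value of joint tap above 5.1 rad and distance between crank_socket and tap_top below 0.005 m and angle between crank's own z axis and vertical below 0.12 rad and linear speed of crank below 0.02 m/s); the robot touches nothing.
It fails at once if the tap is overloaded: the crank bears on it with more than 150 N in all (about 15 N at the knob) (contact force between crank and vise above 150 N).
It fails at once if a bystander is disturbed (distance of any of oil_bottle, screw_jar, bowl from where it was at the start of the episode above 0.02 m).
It also fails if it takes over 72 s, if anything falls off the work surface, if the arm or the gripper's body presses on something with over 40 N, if the wrist force passes 120 N, or if a joint passes its speed limit or range.

### The arm

A 6-joint arm with a two-finger parallel gripper is mounted at the origin on the work surface. World frame = base frame: x ahead of the robot, y to its left, z up, the work surface at z = 0. Lengths are in m, angles in rad, forces in N, time in s.
With the tool pointing down it reaches from about 0.35 to 0.975 m from the base axis. Payload 4.9 kg.
Tool frame: the origin (TCP) lies at the very end of the fingers, on their centre line; the grasp point (between the pads) lies 19 mm behind it (pinch_z is the distance from the TCP to the grasp point, in m); z points along the fingers, y is the line along which they close (so a half turn about z gives the same grasp; the last joint's range is limited). The gripper opens to 85 mm and grips with 20 to 120 N. Pads are 22 mm wide; open, the fingers measure 114 mm over their backs; the gripper's body (76 mm by 85 mm) begins 54 mm behind the grasp point. The pads swing forward as they close: fully open they stand 13 mm farther back than shut.
Start: joints at [-1.233, 0.053, 1.613, -0, 1.476, -0.119], TCP at [0.276, -0.561, 0.231] pointing down, gripper open.
Joint ranges: [-3.01, 3.01], [-1.01, 2.22], [0.06, 2.58], [-1.02, 4.17], [0.09, 2.62], [-3.14, 3.14]. Speed limits (rad/s): [2.57, 2.57, 3.14, 3.14, 3.14, 3.14].

### API

Orientations are given as a unit quaternion [w, x, y, z].
In Python, from plant import * gives the robot as it stands. The module is installed in compiled form; this text tells all that it offers.
- The arm moves only by the tool play_rows, never from a script. Its arguments are lists of equal length, an entry for each row: "linear": the shift along the world's x, y, z in m, a list of three; "turn": the turn about the world's z in degrees. A call has 1 to 8 rows; each row shifts and turns the commanded pose from where the row before left it; what a row does not reach is not made up. A row lasts 1/8 s, in which the tool goes at most 62.5 mm and 10.7 degrees, less where a joint would pass 70% of its speed; a pose out of reach is approached as far as the arm can. A call is refused whole if a number of a shift passes 0.0625 or a number of a turn 10.7, either way. A call with a gripper value outside its range is refused whole. "hand" is the finger opening in m, from 0 to 0.0854, set as the call begins (left out, the last holds). The fingers move at their own pace and stop on an object; the grip force is fixed at half the most. Time passes only in rows, so rows that do not move let the fingers close. It gives the time, the measured TCP pose, the force, the opening and the grip force at its end, in the units of the state.
- state(): the state, without advancing time (a new reading comes with each control period).
- grab_frame(name): name is "side" or "top"; returns the picture (480x640x3 uint8, red, green, blue); there is no depth.
- camera_info(name): a dict with "camera_matrix" (3x3 intrinsics, pixels), "origin" and "attitude" of the camera in the world. Camera axes: x right, y down, z forward; pixel columns grow to the right and rows downward; lengths in m; the calibration is good to about 2 mm. A picture is of the moment at which its call begins. camera_info takes no time and is no camera call.
- job_done(): hands the job in; it is judged then, once.
Trained networks look in the newest picture that a camera, given by its name, has taken for a name from the list of things; names that differ only in an ending like _2 or _b are one class to them, and where a whole thing is asked for, a point or a joint stands for the part that bears it (a point fixed in the world has none). Each returns a list of dicts, best first, with "p" (0 to 1); they miss things now and then, are a little off and sometimes report something else, mostly with a low value. They report only what shows in the picture. A call takes as long as a camera call. They do not tell look-alikes from the thing itself.
- trace(camera, thing): "region" (480x640 bool, what is visible of it) and "location" ([column, row] in pixels, amid what is visible of it).
The state is a dict: "time": time; "joint_pos": joint angles; "joint_vel": joint speeds; "joint_efforts": joint torques, N m; "tool_pos": TCP position; "tool_rot": TCP orientation; "contact_force": force on the tool from outside, world axes, zero at the start; "ft_torque": the same for the moment, N m; "gripper_width": opening from 0.0 (shut) to 1.0 (fully open); "grasp_force": force on a finger pad.
Only numpy, scipy, OpenCV 4.12 (cv2) and the standard library are available. Lean on these libraries where they do the work, as an engineer would, in place of code of your own. Each camera call takes 0.05 s, during which the arm holds its last target. There are 200 camera calls.

## Working session

There is one attempt and no reset: what is moved stays moved. The work goes in short steps, Python scripts to look and compute and a tool call to move; the robot and the scene stay as the last step left them, time stands still between calls to the robot, and variables do not carry over. Pictures are saved under pics/ and viewed, at most 10 in all, crops included, and the job is handed in when it is done.

Besides the shell and the picture viewer there is one more tool, called after "Call:" in YAML: its name, and indented under it one key for each argument. play_rows: Moves the arm, as the interface text tells. Its arguments: {"type":"object","properties":{"linear":{"type":"array","items":{"type":"array","items":{"type":"number"}}},"turn":{"type":"array","items":{"type":"number"}},"hand":{"type":"number"}},"required":["linear","turn"]}

```bash
mkdir -p pics
cat > h.py <<'E'
from plant import *
import numpy as np, cv2
def save(n,im): cv2.imwrite('pics/'+n+'.png',im[:,:,::-1])
def cam(c):
    i=camera_info(c); K=np.array(i['camera_matrix']); o=np.array(i['origin']); a=np.array(i['attitude'])
    if a.size==4:
        from scipy.spatial.transform import Rotation as R
        a=R.from_quat([a.flat[1],a.flat[2],a.flat[3],a.flat[0]]).as_matrix()
    return K,o,a
def onz(c,px,z):
    K,o,a=cam(c); d=a@np.linalg.solve(K,[px[0],px[1],1]); return o+d*(z-o[2])/d[2]
def proj(c,p):
    K,o,a=cam(c); q=K@(a.T@(np.array(p)-o)); return q[:2]/q[2]
E
python3 - <<'E'
from h import *
for c in('top','side'):
    save(c+'0',grab_frame(c)); print(c,camera_info(c))
    for t in('vise','crank','tap','crank_knob','oil_bottle','screw_jar','bowl'):
        for r in trace(c,t)[:3]: print(t,round(r['p'],2),np.round(r['location']),r['region'].sum(), np.round(onz(c,r['location'],.03),3))
s=state();print(s['tool_pos'],s['tool_rot'],s['time'])
E
```

```text
top {'camera_matrix': array([[566.63326161,   0.        , 320.00505387],
       [  0.        , 566.63326161, 240.59412792],
       [  0.        ,   0.        ,   1.        ]]), 'origin': array([0.29673142, 0.01861414, 1.5436428 ]), 'attitude': array([-0.05190658,  0.71500906, -0.69416367,  0.06484249])}
vise 0.56 [336. 253.] 2607 [ 0.517 -0.051  0.03 ]
crank 0.93 [192. 265.] 644 [0.472 0.335 0.03 ]
crank 0.88 [165. 206.] 621 [0.631 0.419 0.03 ]
crank 0.56 [243. 210.] 649 [0.627 0.207 0.03 ]
tap 0.77 [340. 257.] 278 [ 0.506 -0.062  0.03 ]
crank_knob 0.85 [246. 205.] 661 [0.641 0.198 0.03 ]
crank_knob 0.7 [168. 203.] 655 [0.64  0.411 0.03 ]
crank_knob 0.69 [192. 264.] 685 [0.476 0.334 0.03 ]
oil_bottle 0.88 [446. 289.] 463 [ 0.429 -0.348  0.03 ]
screw_jar 0.81 [249. 260.] 497 [0.491 0.184 0.03 ]
bowl 0.71 [450. 203.] 1162 [ 0.665 -0.361  0.03 ]
side {'camera_matrix': array([[515.44030274,   0.        , 314.60050553],
       [  0.        , 515.44030274, 232.90373071],
       [  0.        ,   0.        ,   1.        ]]), 'origin': array([0.47874129, 0.77636049, 0.73858478]), 'attitude': array([ 0.02767557, -0.04799976,  0.9002062 , -0.43192462])}
vise 0.73 [349. 250.] 4671 [ 0.503 -0.052  0.03 ]
crank 0.93 [354. 418.] 2511 [0.473 0.338 0.03 ]
crank 0.62 [269. 343.] 1538 [0.627 0.21  0.03 ]
crank 0.6 [238. 450.] 2187 [0.638 0.406 0.03 ]
tap 0.78 [351. 224.] 470 [ 0.504 -0.141  0.03 ]
tap 0.65 [267. 342.] 1455 [0.63  0.209 0.03 ]
crank_knob 0.8 [238. 454.] 2162 [0.636 0.412 0.03 ]
crank_knob 0.78 [353. 416.] 2518 [0.474 0.335 0.03 ]
crank_knob 0.59 [267. 343.] 1551 [0.631 0.211 0.03 ]
oil_bottle 0.74 [386. 174.] 846 [ 0.428 -0.36   0.03 ]
screw_jar 0.88 [349. 338.] 1626 [0.49  0.185 0.03 ]
bowl 0.71 [296. 166.] 945 [ 0.661 -0.377  0.03 ]
[ 0.27564672 -0.5608993   0.23131368] [-5.03948557e-06  9.74032427e-01  2.26408547e-01 -1.87531883e-05] 0.8
```

View pics/side0.png

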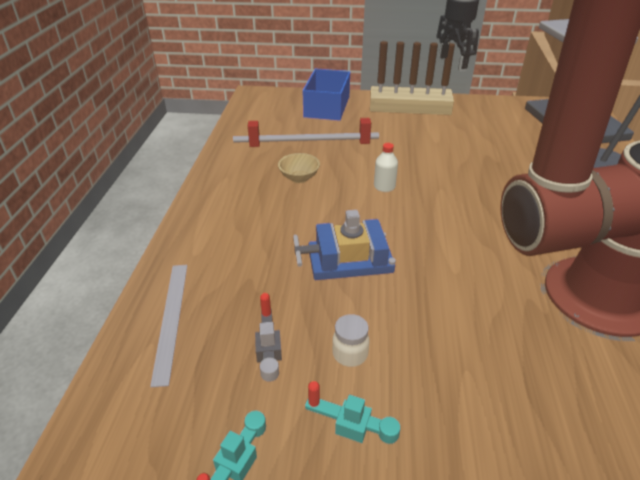

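Run:
```python
from h import *
im=cv2.imread('pics/top0.png')[150:330,130:370]
cv2.imwrite('pics/topc.png',cv2.resize(im,(800,600),interpolation=cv2.INTER_CUBIC))
```

```text
(no output)
```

View pics/topc.png

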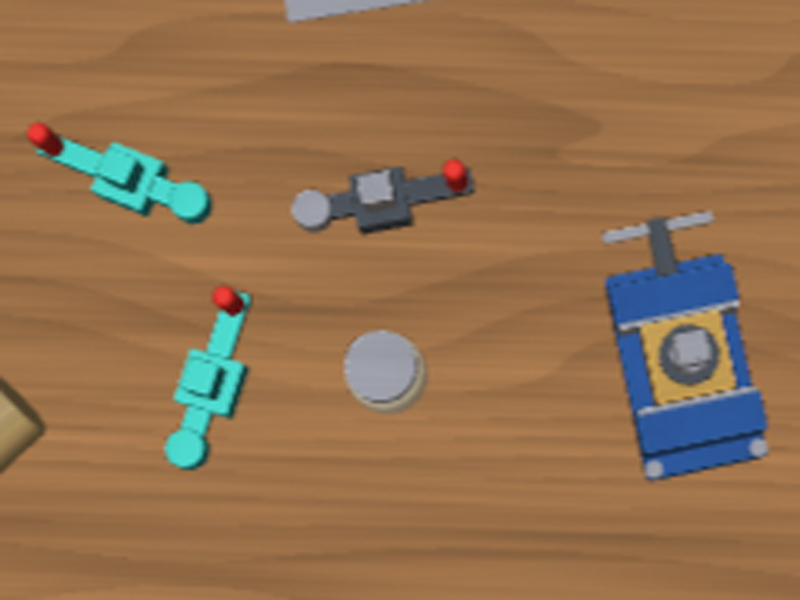

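The steel-grey crank at top (243,207) / side (268,345) is the one meant. The look-alikes at top (165,206) and (192,265) are turquoise. The tap is in the blue vise at top (337,255). I'll confirm in one enlarged crop and measure.

Run:
```python
from h import *
t=cv2.imread('pics/top0.png'); s=cv2.imread('pics/side0.png')
def z(im,x,y,w,h): return cv2.resize(im[y:y+h,x:x+w],(400,300),interpolation=cv2.INTER_CUBIC)
P=np.vstack([np.hstack([z(t,215,185,60,45),z(t,320,237,40,30)]),np.hstack([z(s,210,285,120,90),z(s,327,200,48,36)])])
cv2.imwrite('pics/panel.png',P)
for c,im,(x,y,w,h) in(('top',t,(215,185,60,45)),('side',s,(230,285,70,90))):
    q=im[y:y+h,x:x+w].astype(int); m=(q[:,:,2]>130)&(q[:,:,1]<80); v,u=np.nonzero(m)
    p=[u.mean()+x,v.mean()+y]; print(c,p,onz(c,p,.053))
```

```text
top [np.float64(265.5), np.float64(200.5)] [0.65066354 0.14457852 0.053     ]
side [np.float64(265.3276836158192), np.float64(304.909604519774)] [0.64469501 0.14315863 0.053     ]
```

View pics/panel.png

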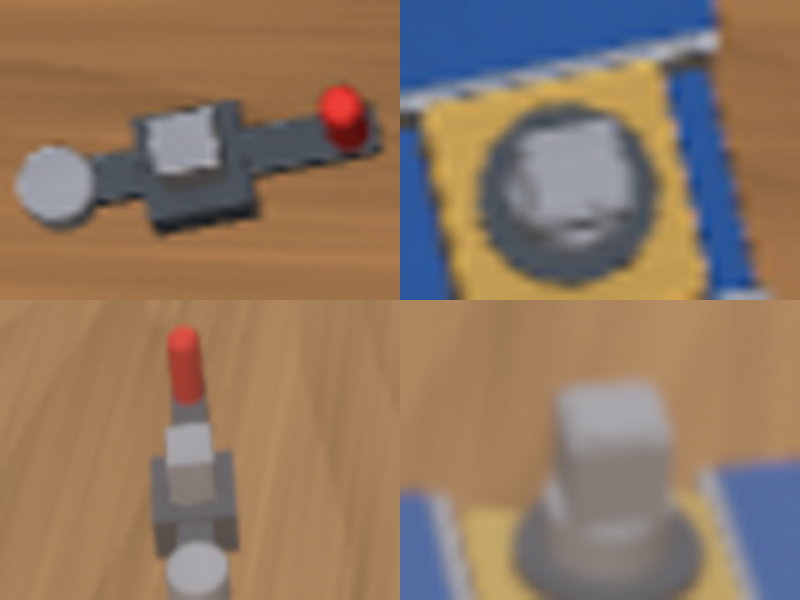

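Run:
```python
from h import *
def f(c,n,u,v,s,x,y,z): 
    p=onz(c,((u+.5)/s-.5+x,(v+.5)/s-.5+y),z); print(c,n,np.round(p,4)); return p
T=(6.667,215,185); S=(3.333,210,285)
for c,(w,b,k),a in(('top',((56,184),(184,140),(341,103)),T),('side',((197,267),(188,137),(184,38)),S)):
    w=f(c,'cw',*w,*a,.036);f(c,'boss',*b,*a,.064);k=f(c,'knob',*k,*a,.076); d=k-w; print('yaw',np.degrees(np.arctan2(d[1],d[0])))
for c,a,Q in(('top',(10,320,237),[(117,137),(213,120),(232,203),(128,222)]),('side',(8.333,327,200),[(158,95),(252,83),(268,127),(170,140)])):
    q=np.array([f(c,'tap',*p,*a,.129) for p in Q]); print(q.mean(0))
    for i in range(4):
        d=q[(i+1)%4]-q[i]; print(np.linalg.norm(d),np.degrees(np.arctan2(d[1],d[0]))%90)
```

```text
top cw [0.6185 0.2596 0.036 ]
top boss [0.6321 0.2051 0.064 ]
top knob [0.6465 0.1421 0.076 ]
yaw -76.58429992961369
side cw [0.6183 0.2598 0.036 ]
side boss [0.6318 0.2011 0.064 ]
side knob [0.6439 0.1433 0.076 ]
yaw -77.58300759608309
top tap [ 0.5093 -0.0331  0.129 ]
top tap [ 0.5144 -0.0573  0.129 ]
top tap [ 0.4934 -0.0625  0.129 ]
top tap [ 0.4877 -0.0364  0.129 ]
[ 0.50119363 -0.04734278  0.129     ]
0.024692370120765115 11.905238114983646
0.02166205806711845 14.040513437465222
0.026713178360714126 12.1749741577202
0.02180656187081699 8.715418553228576
side tap [ 0.5141 -0.0548  0.129 ]
side tap [ 0.4919 -0.0619  0.129 ]
side tap [ 0.4873 -0.0446  0.129 ]
side tap [ 0.5101 -0.0372  0.129 ]
[ 0.50084199 -0.04965948  0.129     ]
0.023258001447609762 17.765947152527815
0.017909721503041088 14.877421109441514
0.02396496205430968 18.06431254747231
0.018083500380342333 12.660733193095169
```

The panel shows the grey crank with its red knob (top-left and bottom-left) and the tap's square (top-right and bottom-right). The crank is at about (0.631, 0.2045) with yaw -77°. The tap is at about (0.501, -0.048) with yaw ≈13° mod 90, so it needs almost no turning. Next I move above the crank.

Call:
play_rows:
  linear:
    - [0.022,0.048,0]
    - [0.022,0.048,0]
    - [0.022,0.048,0]
    - [0.022,0.048,0]
    - [0.022,0.048,0]
    - [0.022,0.048,0]
    - [0.022,0.048,0]
    - [0.022,0.048,0]
  turn: [4.8,4.8,4.8,4.8,4.8,4.8,4.8,4.8]
  hand: 0.06

```text
time: 1.8
tool_pos: [0.4522, -0.1753, 0.2317]
tool_rot: [0.0, 0.845, 0.535, 0.0]
contact_force: [-0.1, 0.3, -0.3]
gripper_width: 0.703
grasp_force: 0.0
```

Call:
play_rows:
  linear:
    - [0.022,0.048,-0.006]
    - [0.022,0.048,-0.006]
    - [0.022,0.048,-0.006]
    - [0.022,0.048,-0.006]
    - [0.022,0.048,-0.006]
    - [0.022,0.048,-0.006]
    - [0.022,0.048,-0.006]
    - [0.022,0.048,-0.006]
  turn: [4.8,4.8,4.8,4.8,4.8,4.8,4.8,4.8]

```text
time: 2.8
tool_pos: [0.6283, 0.2088, 0.1832]
tool_rot: [0.0, 0.622, 0.783, 0.0]
contact_force: [0.0, -0.4, 0.8]
gripper_width: 0.702
grasp_force: 0.0
```

Call:
play_rows:
  linear:
    - [0,0,0]
    - [0,0,0]
  turn: [0,0]

```text
time: 3.05
tool_pos: [0.6275, 0.2069, 0.1831]
tool_rot: [-0.0, 0.623, 0.782, -0.0]
contact_force: [0.1, 0.4, -0.4]
gripper_width: 0.707
grasp_force: 0.0
```

Call:
play_rows:
  linear:
    - [0.0035,-0.0025,-0.04]
    - [0,0,-0.04]
    - [0,0,0]
  turn: [0,0,0]
  hand: 0.05

```text
time: 3.42
tool_pos: [0.6281, 0.2026, 0.0994]
tool_rot: [-0.002, 0.623, 0.782, -0.003]
contact_force: [-0.3, 0.2, 0.4]
gripper_width: 0.585
grasp_force: 0.0
```

Run:
```python
from h import *
print(state()['tool_pos'])
A=grab_frame('side')[260:395,180:360];B=grab_frame('top')[170:245,205:305]
save('close',np.hstack([cv2.resize(A,(400,300),interpolation=2),cv2.resize(B,(400,300),interpolation=2)]))
```

```text
[0.62810975 0.202588   0.09943521]
```

View pics/close.png

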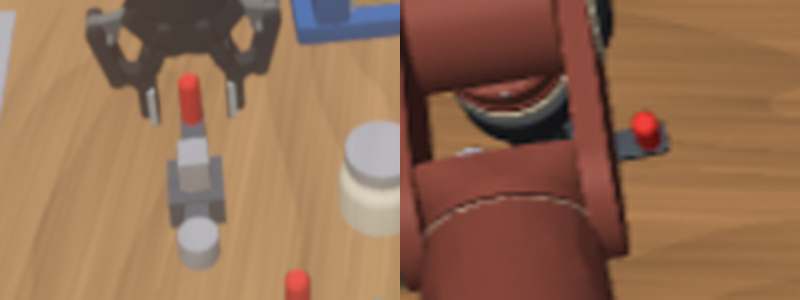

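The left half shows the fingertips at (152,115) and (236,110), centred over the boss top at (193,150), and the jar is clear. Next I descend and grip.

Call:
play_rows:
  linear:
    - [0,0,-0.02]
    - [0,0,-0.02]
    - [0,0,-0.02]
    - [0,0,-0.006]
    - [0,0,0]
  turn: [0,0,0,0,0]

```text
time: 4.15
tool_pos: [0.6306, 0.2046, 0.0362]
tool_rot: [-0.001, 0.623, 0.782, -0.001]
contact_force: [0.4, -0.5, -0.3]
gripper_width: 0.585
grasp_force: 0.0
```

Call:
play_rows:
  linear:
    - [0,0,0]
    - [0,0,0]
    - [0,0,0]
    - [0,0,0]
    - [0,0,0]
  turn: [0,0,0,0,0]
  hand: 0.0

```text
time: 4.78
tool_pos: [0.6319, 0.2048, 0.0385]
tool_rot: [0.001, 0.623, 0.782, 0.001]
contact_force: [-2.5, -0.2, 4.5]
gripper_width: 0.267
grasp_force: 60.3
```

Call:
play_rows:
  linear:
    - [0,0,0.01]
    - [0,0,0.03]
    - [0,0,0.04]
    - [0,0,0.04]
    - [0,0,0.03]
    - [0,0,0]
  turn: [0,0,0,0,0,0]

```text
time: 5.52
tool_pos: [0.6325, 0.2049, 0.1899]
tool_rot: [0.002, 0.623, 0.782, 0.002]
contact_force: [0.2, 0.3, -3.9]
gripper_width: 0.271
grasp_force: 59.6
```

Run:
```python
from h import *
s=state();print(s['tool_pos'],s['contact_force'])
save('lift',grab_frame('side')[100:460,100:580])
for r in trace('side','crank'): print(r['p'],r['location'])
f=grab_frame('side').astype(int); m=(f[:,:,0]>130)&(f[:,:,1]<80)&(f[:,:,2]<80); m[:, 500:]=0
n,l,st,ce=cv2.connectedComponentsWithStats(m.astype(np.uint8))
for i in range(1,n):
    if st[i,4]>30: print(st[i],ce[i])
```

```text
[0.63245948 0.20485519 0.18994181] [ 0.23457568  0.34877725 -3.88477842]
0.92 [355.0, 419.7]
0.7 [235.0, 451.0]
0.57 [262.4, 286.6]
[371  30 129  55 282] [443.5106383  54.9751773]
[258  69   6  15  31] [259.93548387  77.25806452]
[360 126  11  17 108] [365.37962963 136.37962963]
[383 147  10   5  38] [387.63157895 148.92105263]
[255 242  11  14 117] [260.27350427 248.5042735 ]
[309 385  10  21 155] [313.77419355 395.88387097]
```

View pics/lift.png

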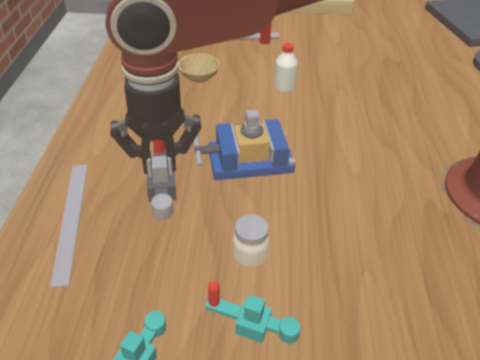

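The crank hangs level in the gripper at (162,180), with its knob behind it. Next I move over the tap.

Call:
play_rows:
  linear:
    - [-0.0164,-0.0316,0]
    - [-0.0164,-0.0316,0]
    - [-0.0164,-0.0316,0]
    - [-0.0164,-0.0316,0]
    - [-0.0164,-0.0316,0]
    - [-0.0164,-0.0316,0]
    - [-0.0164,-0.0316,0]
    - [-0.0164,-0.0316,0]
  turn: [0,0,0,0,0,0,0,0]

```text
time: 6.68
tool_pos: [0.4979, -0.0488, 0.1845]
tool_rot: [-0.002, 0.623, 0.782, -0.001]
contact_force: [-0.6, 0.4, -4.7]
gripper_width: 0.271
grasp_force: 60.1
```

Call:
play_rows:
  linear:
    - [0,0,0]
    - [0,0,0]
    - [0,0,0]
  turn: [0,0,0]

```text
time: 7.05
tool_pos: [0.4999, -0.0474, 0.1865]
tool_rot: [-0.001, 0.622, 0.783, -0.0]
contact_force: [0.4, 0.3, -4.7]
gripper_width: 0.272
grasp_force: 60.2
```

```bash
cat > lk.py <<'E'
from h import *
import sys
s=state();print(s['tool_pos'],s['contact_force'],s['time'])
A=grab_frame('side')[150:300,250:450];B=grab_frame('top')[210:300,280:400]
save(sys.argv[1],np.hstack([cv2.resize(A,(400,300),interpolation=2),cv2.resize(B,(400,300),interpolation=2)]))
E
python3 lk.py over
```

```text
[ 0.49988128 -0.04743959  0.18649592] [ 0.39636057  0.32482979 -4.7282016 ] 7.05
```

View pics/over.png

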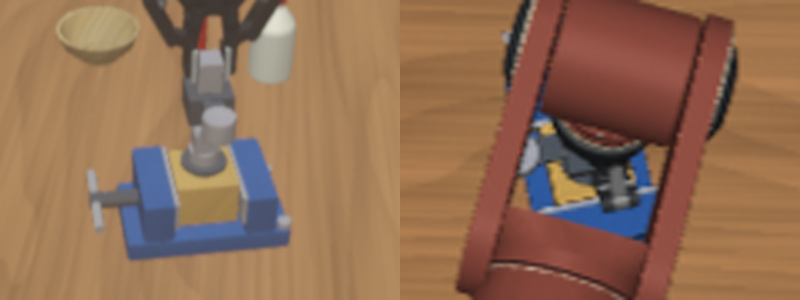

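The left half shows the crank held just above the tap: boss at (210,57), counterweight top at (219,121). I'll check these against projections of where the crank should be.

```bash
python3 - <<'E'
from h import *
b=np.array([.4999,-.0474,.148]); x=np.array([np.cos(np.radians(-77)),np.sin(np.radians(-77)),0])
f=lambda c,o,s,p:(proj(c,p)-o+.5)*s-.5
S=('side',np.array([250,150]),2);T=('top',np.array([280,210]),400/120)
for n,p in(('boss',b+[0,0,.064]),('cwtop',b-.0578*x+[0,0,.036]),('hubcorner',b+[0,0,.03]-.022*x),('knob',b+.065*x+[0,0,.06])): print(n,f(*S,p),f(*T,p))
E
python3 - <<'E'
import cv2
im=cv2.imread('pics/over.png'); a=cv2.resize(im[30:200,140:280],(494,600),interpolation=2); b=cv2.resize(im[100:240,510:560+100][:, :],(300,280),interpolation=2)
import numpy as np
o=np.zeros((600,800,3),np.uint8); o[:,:494]=a; o[:280,500:]=b; cv2.imwrite('pics/over2.png',o)
E
```

```text
boss [208.64937095  56.76546569] [196.34656221 131.80556408]
cwtop [218.53419861 116.71994211] [116.48040472 152.87087918]
hubcorner [211.31323039  99.77006725] [164.4280281  144.54710527]
knob [196.99132056  24.92752254] [284.68433655 115.19910331]
```

View pics/over2.png

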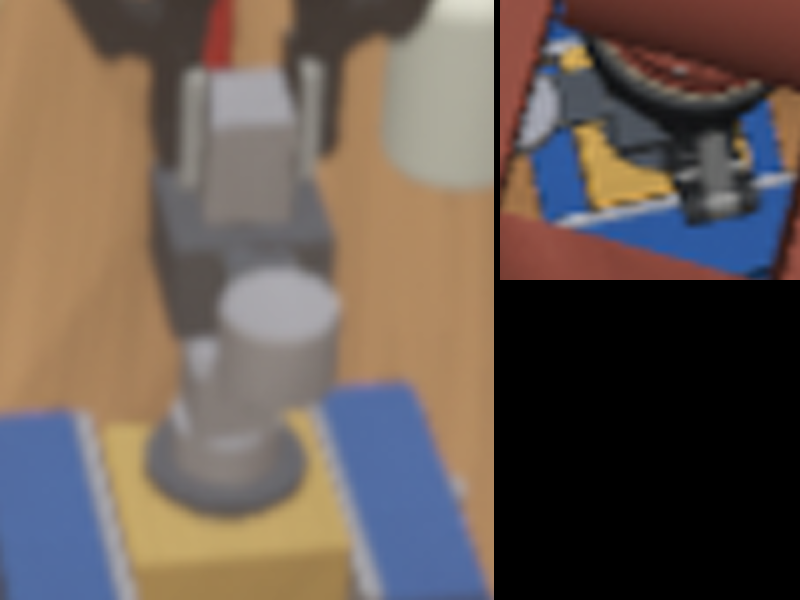

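Call:
play_rows:
  linear:
    - [0.0016,-0.001,-0.008]
    - [0,0,-0.008]
    - [0,0,0]
    - [0,0,0]
  turn: [0,0,0,0]

```text
time: 7.65
tool_pos: [0.5015, -0.0492, 0.1712]
tool_rot: [-0.0, 0.623, 0.782, -0.0]
contact_force: [0.4, -0.3, -3.5]
gripper_width: 0.27
grasp_force: 60.2
```

Call:
play_rows:
  linear:
    - [0,0,-0.002]
    - [0,0,-0.002]
    - [0,0,-0.002]
    - [0,0,0]
  turn: [0,0,0,0]

```text
time: 8.15
tool_pos: [0.5014, -0.0492, 0.165]
tool_rot: [-0.0, 0.623, 0.782, -0.0]
contact_force: [0.1, 0.4, -3.4]
gripper_width: 0.267
grasp_force: 60.2
```

Call:
play_rows:
  linear:
    - [0,0,-0.002]
    - [0,0,-0.002]
    - [0,0,-0.002]
    - [0,0,0]
  turn: [0,0,0,0]

```text
time: 8.65
tool_pos: [0.5014, -0.0492, 0.159]
tool_rot: [-0.0, 0.623, 0.782, -0.0]
contact_force: [0.7, 0.0, -3.8]
gripper_width: 0.267
grasp_force: 60.2
```

Call:
play_rows:
  linear:
    - [0,0,-0.003]
    - [0,0,-0.003]
    - [0,0,0]
  turn: [0,0,0]

```text
time: 9.02
tool_pos: [0.5013, -0.0491, 0.1528]
tool_rot: [-0.0, 0.623, 0.782, -0.0]
contact_force: [-0.2, 0.4, -5.4]
gripper_width: 0.267
grasp_force: 60.2
```

Call:
play_rows:
  linear:
    - [0,0,-0.003]
    - [0,0,-0.002]
    - [0,0,-0.002]
    - [0,0,0]
  turn: [0,0,0,0]

```text
time: 9.52
tool_pos: [0.5014, -0.0492, 0.146]
tool_rot: [-0.0, 0.623, 0.782, -0.0]
contact_force: [-0.1, -0.1, -4.5]
gripper_width: 0.27
grasp_force: 60.2
```

Call:
play_rows:
  linear:
    - [0,0,-0.001]
    - [0,0,-0.001]
    - [0,0,0]
  turn: [0,0,0]

```text
time: 9.9
tool_pos: [0.5015, -0.0492, 0.1442]
tool_rot: [-0.0, 0.623, 0.782, -0.0]
contact_force: [0.7, -0.8, -4.5]
gripper_width: 0.271
grasp_force: 60.2
```

Call:
play_rows:
  linear:
    - [0,0,-0.0007]
    - [0,0,0]
    - [0,0,0]
  turn: [0,0,0]

```text
time: 10.28
tool_pos: [0.5016, -0.0492, 0.1436]
tool_rot: [-0.0, 0.623, 0.782, 0.0]
contact_force: [-1.3, 0.2, -4.6]
gripper_width: 0.271
grasp_force: 60.2
```

Call:
play_rows:
  linear:
    - [0,0,0]
    - [0,0,0]
    - [0,0,0]
    - [0,0,0]
  turn: [0,0,0,0]
  hand: 0.045

```text
time: 10.78
tool_pos: [0.5018, -0.0492, 0.1439]
tool_rot: [0.0, 0.623, 0.782, 0.0]
contact_force: [0.2, 0.3, 0.9]
gripper_width: 0.528
grasp_force: 0.0
```

Call:
play_rows:
  linear:
    - [0,0,0.012]
    - [0,0,0.03]
    - [0,0,0.03]
    - [0.007,-0.031,0.0]
    - [0.007,-0.032,0]
    - [0,0,0]
    - [0,0,0]
  turn: [0,0,0,0,0,0,0]

```text
time: 11.65
tool_pos: [0.5155, -0.1119, 0.216]
tool_rot: [-0.0, 0.623, 0.782, 0.0]
contact_force: [0.7, 0.4, 0.1]
gripper_width: 0.53
grasp_force: 0.0
```

```bash
sed -i 's/\[150:300,250:450\]/[140:290,260:460]/' lk.py; python3 lk.py seat
python3 - <<'E'
from h import *
f=grab_frame('side').astype(int)[150:240,320:400]; m=(f[:,:,0]>120)&(f[:,:,1]<80)&(f[:,:,2]<80)
v,u=np.nonzero(m); print(len(u),u.min()+320,u.max()+320,v.min()+150,v.max()+150,u.mean()+320,v.mean()+150)
print(proj('side',[.516,-.112,.181]),proj('side',[.516,-.112,.135]),proj('side',[.516,-.112,.158]))
E
```

```text
[ 0.51553998 -0.11190321  0.21601009] [0.72682555 0.39913786 0.06286698] 11.65
148 343 392 150 193 351.31081081081084 179.52702702702703
[347.1169442  173.43674369] [346.4276413 192.3382222] [346.76759376 183.01633476]
```

View pics/seat.png

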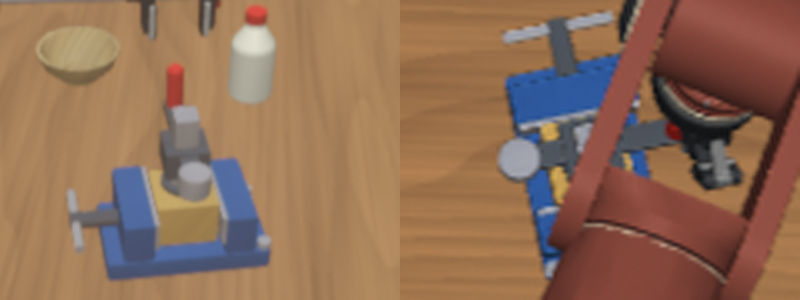

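The left half shows the crank seated on the tap, with the knob at (175,85) under the gripper as predicted. Next I grip the knob.

Call:
play_rows:
  linear:
    - [0.0005,0,-0.02]
    - [0,0,-0.025]
    - [0,0,-0.02]
    - [0,0,-0.008]
    - [0,0,0]
    - [0,0,0]
  turn: [0,0,0,0,0,0]
  hand: 0.042

```text
time: 12.55
tool_pos: [0.5167, -0.1124, 0.1436]
tool_rot: [0.001, 0.623, 0.782, 0.0]
contact_force: [0.6, 0.1, 1.0]
gripper_width: 0.49
grasp_force: 0.0
```

Call:
play_rows:
  linear:
    - [0,0,0]
    - [0,0,0]
    - [0,0,0]
    - [0,0,0]
  turn: [0,0,0,0]
  hand: 0.0

```text
time: 13.05
tool_pos: [0.5166, -0.1125, 0.1434]
tool_rot: [0.001, 0.623, 0.782, 0.0]
contact_force: [0.4, -1.6, 2.3]
gripper_width: 0.189
grasp_force: 58.6
```

Run:
```python
import numpy as np
# knob path clockwise; rows for step d (rad) from phase start
c=np.array([.5015,-.049]);r=.065
def rows(a,ds):
    o=[]
    for d in ds:
        v=r*(np.array([np.cos(a-d),np.sin(a-d)])-np.array([np.cos(a),np.sin(a)])); o.append([round(v[0],4),round(v[1],4),round(-.00095*d,4)]); a-=d
    return o,a
a=np.radians(-77)
for k in range(4):
    q,a=rows(a,[.0873]*8); print(q,np.degrees(a))
```

```text
[[np.float64(-0.0056), np.float64(-0.001), -0.0001], [np.float64(-0.0056), np.float64(-0.0005), -0.0001], [np.float64(-0.0057), np.float64(-0.0), -0.0001], [np.float64(-0.0057), np.float64(0.0004), -0.0001], [np.float64(-0.0056), np.float64(0.0009), -0.0001], [np.float64(-0.0055), np.float64(0.0014), -0.0001], [np.float64(-0.0053), np.float64(0.0019), -0.0001], [np.float64(-0.0052), np.float64(0.0024), -0.0001]] -117.01537241193668
[[np.float64(-0.0049), np.float64(0.0028), -0.0001], [np.float64(-0.0047), np.float64(0.0032), -0.0001], [np.float64(-0.0044), np.float64(0.0036), -0.0001], [np.float64(-0.004), np.float64(0.004), -0.0001], [np.float64(-0.0037), np.float64(0.0043), -0.0001], [np.float64(-0.0033), np.float64(0.0046), -0.0001], [np.float64(-0.0029), np.float64(0.0049), -0.0001], [np.float64(-0.0024), np.float64(0.0051), -0.0001]] -157.03074482387333
[[np.float64(-0.002), np.float64(0.0053), -0.0001], [np.float64(-0.0015), np.float64(0.0055), -0.0001], [np.float64(-0.001), np.float64(0.0056), -0.0001], [np.float64(-0.0005), np.float64(0.0056), -0.0001], [np.float64(-0.0), np.float64(0.0057), -0.0001], [np.float64(0.0004), np.float64(0.0057), -0.0001], [np.float64(0.0009), np.float64(0.0056), -0.0001], [np.float64(0.0014), np.float64(0.0055), -0.0001]] -197.04611723581002
[[np.float64(0.0019), np.float64(0.0053), -0.0001], [np.float64(0.0024), np.float64(0.0052), -0.0001], [np.float64(0.0028), np.float64(0.0049), -0.0001], [np.float64(0.0032), np.float64(0.0047), -0.0001], [np.float64(0.0036), np.float64(0.0044), -0.0001], [np.float64(0.004), np.float64(0.004), -0.0001], [np.float64(0.0043), np.float64(0.0037), -0.0001], [np.float64(0.0046), np.float64(0.0033), -0.0001]] -237.0614896477467
```

Call:
play_rows:
  linear:
    - [-0.0056,-0.001,-0.0001]
    - [-0.0056,-0.0005,-0.0001]
    - [-0.0057,0,-0.0001]
    - [-0.0057,0.0004,-0.0001]
    - [0,0,0]
  turn: [0,0,0,0,0]

```text
time: 13.68
tool_pos: [0.4937, -0.1139, 0.1431]
tool_rot: [0.001, 0.623, 0.782, -0.0]
contact_force: [1.6, -3.1, 5.2]
gripper_width: 0.193
grasp_force: 58.8
```

Call:
play_rows:
  linear:
    - [-0.0056,0.0004,0.0002]
    - [-0.0055,0.0014,0]
    - [-0.0053,0.0019,0]
    - [-0.0052,0.0024,0]
  turn: [0,0,0,0]

```text
time: 14.18
tool_pos: [0.4717, -0.1076, 0.1428]
tool_rot: [0.001, 0.623, 0.782, -0.0]
contact_force: [3.0, -4.4, 5.0]
gripper_width: 0.192
grasp_force: 58.8
```

Call:
play_rows:
  linear:
    - [-0.0049,0.0028,-0.0001]
    - [-0.0047,0.0032,-0.0001]
    - [-0.0044,0.0036,-0.0001]
    - [-0.004,0.004,-0.0001]
    - [0,0,0]
  turn: [0,0,0,0,0]

```text
time: 14.8
tool_pos: [0.4531, -0.0935, 0.1423]
tool_rot: [-0.0, 0.623, 0.783, -0.001]
contact_force: [-0.5, -3.4, 5.8]
gripper_width: 0.189
grasp_force: 59.0
```

Call:
play_rows:
  linear:
    - [-0.0041,0.0039,0.0003]
    - [-0.0037,0.0042,0.0001]
    - [-0.0029,0.0049,0]
    - [-0.0024,0.0051,0]
    - [-0.002,0.0053,-0.0001]
    - [-0.0015,0.0055,-0.0001]
    - [0,0,0]
  turn: [0,0,0,0,0,0,0]

```text
time: 15.68
tool_pos: [0.4371, -0.064, 0.1419]
tool_rot: [-0.0, 0.622, 0.783, 0.0]
contact_force: [4.6, -1.1, 1.2]
gripper_width: 0.192
grasp_force: 58.5
```

Call:
play_rows:
  linear:
    - [-0.001,0.0056,-0.0001]
    - [-0.0005,0.0056,-0.0001]
    - [0,0.0057,-0.0001]
    - [0.0004,0.0057,-0.0001]
    - [0,0,0]
  turn: [0,0,0,0,0]

```text
time: 16.3
tool_pos: [0.4358, -0.042, 0.1416]
tool_rot: [-0.0, 0.622, 0.783, -0.0]
contact_force: [2.3, -3.3, 2.0]
gripper_width: 0.194
grasp_force: 58.6
```

Call:
play_rows:
  linear:
    - [0.0013,0.0056,-0.0001]
    - [0.0014,0.0055,-0.0001]
    - [0.0019,0.0053,-0.0001]
    - [0.0024,0.0052,-0.0001]
    - [0,0,0]
  turn: [0,0,0,0,0]

```text
time: 16.92
tool_pos: [0.4428, -0.0196, 0.1412]
tool_rot: [-0.001, 0.622, 0.783, -0.0]
contact_force: [-2.7, -1.8, 4.3]
gripper_width: 0.196
grasp_force: 58.9
```

```bash
cat > t.py <<'E'
import numpy as np
# clockwise 2.5-degree rows by start angle (mod 360), in mm
for a in range(360,0,-10):
    print(a,[tuple(np.round(2.836*np.array([np.sin(m),-np.cos(m)]),1)) for m in np.radians(a-1.25-2.5*np.arange(4))])
E
python3 t.py | sed 's/np.float64(\([-0-9.]*\))/\1/g'
```

```text
360 [(-0.1, -2.8), (-0.2, -2.8), (-0.3, -2.8), (-0.4, -2.8)]
350 [(-0.6, -2.8), (-0.7, -2.8), (-0.8, -2.7), (-0.9, -2.7)]
340 [(-1.0, -2.6), (-1.1, -2.6), (-1.3, -2.5), (-1.4, -2.5)]
330 [(-1.5, -2.4), (-1.6, -2.4), (-1.7, -2.3), (-1.8, -2.2)]
320 [(-1.9, -2.1), (-2.0, -2.0), (-2.0, -2.0), (-2.1, -1.9)]
310 [(-2.2, -1.8), (-2.3, -1.7), (-2.4, -1.6), (-2.4, -1.5)]
300 [(-2.5, -1.4), (-2.5, -1.3), (-2.6, -1.1), (-2.6, -1.0)]
290 [(-2.7, -0.9), (-2.7, -0.8), (-2.8, -0.7), (-2.8, -0.6)]
280 [(-2.8, -0.4), (-2.8, -0.3), (-2.8, -0.2), (-2.8, -0.1)]
270 [(-2.8, 0.1), (-2.8, 0.2), (-2.8, 0.3), (-2.8, 0.4)]
260 [(-2.8, 0.6), (-2.8, 0.7), (-2.7, 0.8), (-2.7, 0.9)]
250 [(-2.6, 1.0), (-2.6, 1.1), (-2.5, 1.3), (-2.5, 1.4)]
240 [(-2.4, 1.5), (-2.4, 1.6), (-2.3, 1.7), (-2.2, 1.8)]
230 [(-2.1, 1.9), (-2.0, 2.0), (-2.0, 2.0), (-1.9, 2.1)]
220 [(-1.8, 2.2), (-1.7, 2.3), (-1.6, 2.4), (-1.5, 2.4)]
210 [(-1.4, 2.5), (-1.3, 2.5), (-1.1, 2.6), (-1.0, 2.6)]
200 [(-0.9, 2.7), (-0.8, 2.7), (-0.7, 2.8), (-0.6, 2.8)]
190 [(-0.4, 2.8), (-0.3, 2.8), (-0.2, 2.8), (-0.1, 2.8)]
180 [(0.1, 2.8), (0.2, 2.8), (0.3, 2.8
[... 242 characters left out ...]
, (2.3, 1.7), (2.4, 1.6), (2.4, 1.5)]
120 [(2.5, 1.4), (2.5, 1.3), (2.6, 1.1), (2.6, 1.0)]
110 [(2.7, 0.9), (2.7, 0.8), (2.8, 0.7), (2.8, 0.6)]
100 [(2.8, 0.4), (2.8, 0.3), (2.8, 0.2), (2.8, 0.1)]
90 [(2.8, -0.1), (2.8, -0.2), (2.8, -0.3), (2.8, -0.4)]
80 [(2.8, -0.6), (2.8, -0.7), (2.7, -0.8), (2.7, -0.9)]
70 [(2.6, -1.0), (2.6, -1.1), (2.5, -1.3), (2.5, -1.4)]
60 [(2.4, -1.5), (2.4, -1.6), (2.3, -1.7), (2.2, -1.8)]
50 [(2.1, -1.9), (2.0, -2.0), (2.0, -2.0), (1.9, -2.1)]
40 [(1.8, -2.2), (1.7, -2.3), (1.6, -2.4), (1.5, -2.4)]
30 [(1.4, -2.5), (1.3, -2.5), (1.1, -2.6), (1.0, -2.6)]
20 [(0.9, -2.7), (0.8, -2.7), (0.7, -2.8), (0.6, -2.8)]
10 [(0.4, -2.8), (0.3, -2.8), (0.2, -2.8), (0.1, -2.8)]
```

Call:
play_rows:
  linear:
    - [0.0013,0.0025,0]
    - [0.0014,0.0025,0]
    - [0,0,0]
  turn: [0,0,0]

```text
time: 17.3
tool_pos: [0.4455, -0.0149, 0.1412]
tool_rot: [-0.001, 0.623, 0.783, -0.0]
contact_force: [-2.9, -1.9, 6.2]
gripper_width: 0.193
grasp_force: 58.9
```

Call:
play_rows:
  linear:
    - [0.0015,0.0024,0.0003]
    - [0.0016,0.0024,0.0002]
    - [0,0,0]
  turn: [0,0,0]

```text
time: 17.68
tool_pos: [0.449, -0.0102, 0.1415]
tool_rot: [-0.0, 0.623, 0.783, 0.0]
contact_force: [-1.0, -1.9, 1.9]
gripper_width: 0.197
grasp_force: 58.6
```

Call:
play_rows:
  linear:
    - [0.0018,0.0022,0]
    - [0.0019,0.0021,0]
    - [0,0,0]
  turn: [0,0,0]

```text
time: 18.05
tool_pos: [0.4524, -0.0061, 0.1415]
tool_rot: [-0.001, 0.623, 0.783, -0.0]
contact_force: [-3.5, -2.9, 1.2]
gripper_width: 0.192
grasp_force: 58.6
```

Call:
play_rows:
  linear:
    - [0.002,0.002,0]
    - [0,0,0]
  turn: [0,0]

```text
time: 18.3
tool_pos: [0.4544, -0.0041, 0.1415]
tool_rot: [-0.001, 0.623, 0.783, -0.0]
contact_force: [-3.1, -1.5, 1.0]
gripper_width: 0.187
grasp_force: 58.5
```

Call:
play_rows:
  linear:
    - [0.0021,0.0019,0]
    - [0.0022,0.0018,0]
    - [0,0,0]
  turn: [0,0,0]

```text
time: 18.68
tool_pos: [0.4588, -0.0002, 0.1416]
tool_rot: [-0.001, 0.623, 0.783, 0.0]
contact_force: [-5.1, -0.0, 0.2]
gripper_width: 0.193
grasp_force: 58.6
```

Call:
play_rows:
  linear:
    - [0.0021,0.002,0]
    - [0.0021,0.0018,0]
    - [0,0,0]
  turn: [0,0,0]

```text
time: 19.05
tool_pos: [0.4622, 0.0032, 0.1412]
tool_rot: [-0.001, 0.623, 0.783, -0.001]
contact_force: [-7.3, -0.9, -0.4]
gripper_width: 0.193
grasp_force: 58.6
```

Call:
play_rows:
  linear:
    - [0.0022,0.0018,0]
    - [0,0,0]
  turn: [0,0]

```text
time: 19.3
tool_pos: [0.4639, 0.0048, 0.1409]
tool_rot: [-0.002, 0.623, 0.783, -0.002]
contact_force: [-8.2, -1.6, 0.1]
gripper_width: 0.195
grasp_force: 58.6
```

Call:
play_rows:
  linear:
    - [-0.0045,-0.0034,0.0001]
    - [-0.0041,-0.0039,0.0001]
    - [-0.0039,-0.0041,0.0001]
    - [-0.0035,-0.0045,0.0001]
    - [-0.0031,-0.0048,0.0001]
    - [-0.0027,-0.005,0.0001]
    - [-0.0021,-0.0052,0.0001]
    - [0,0,0]
  turn: [0,0,0,0,0,0,0,0]

```text
time: 20.3
tool_pos: [0.4411, -0.026, 0.1426]
tool_rot: [-0.0, 0.623, 0.782, 0.0]
contact_force: [-2.3, 4.6, -1.1]
gripper_width: 0.198
grasp_force: 58.8
```

Call:
play_rows:
  linear:
    - [-0.0021,-0.0052,0.0001]
    - [-0.0013,-0.0056,0.0001]
    - [-0.0007,-0.0056,0.0001]
    - [-0.0003,-0.0056,0.0001]
    - [0.0003,-0.0056,0.0001]
    - [0.0007,-0.0056,0.0001]
    - [0.0013,-0.0056,0.0001]
    - [0.0017,-0.0054,0.0001]
  turn: [0,0,0,0,0,0,0,0]

```text
time: 21.3
tool_pos: [0.4402, -0.0709, 0.1431]
tool_rot: [-0.001, 0.623, 0.783, -0.001]
contact_force: [-3.9, 2.8, 0.5]
gripper_width: 0.193
grasp_force: 58.9
```

Call:
play_rows:
  linear:
    - [0.0021,-0.0052,0.0001]
    - [0,0,0]
  turn: [0,0]

```text
time: 21.55
tool_pos: [0.4425, -0.0762, 0.1432]
tool_rot: [-0.0, 0.623, 0.782, -0.001]
contact_force: [-5.2, 0.9, -0.1]
gripper_width: 0.19
grasp_force: 59.1
```

Call:
play_rows:
  linear:
    - [-0.0023,0.0051,-0.0001]
    - [-0.0015,0.0055,-0.0001]
    - [-0.001,0.0056,-0.0001]
    - [-0.0005,0.0056,-0.0001]
    - [0,0.0057,-0.0001]
    - [0.0004,0.0056,-0.0001]
    - [0.0008,0.0056,-0.0001]
    - [0.0013,0.0055,-0.0001]
  turn: [0,0,0,0,0,0,0,0]

```text
time: 22.55
tool_pos: [0.4392, -0.0312, 0.1426]
tool_rot: [-0.001, 0.623, 0.783, -0.002]
contact_force: [-7.2, -2.6, 0.3]
gripper_width: 0.189
grasp_force: 59.1
```

Call:
play_rows:
  linear:
    - [0.0018,0.0054,-0.0001]
    - [0.0023,0.0052,-0.0001]
    - [0.0027,0.005,-0.0001]
    - [0.0031,0.0048,-0.0001]
    - [0.0035,0.0045,-0.0001]
    - [0.0039,0.0041,-0.0001]
    - [0,0,0]
  turn: [0,0,0,0,0,0,0]

```text
time: 23.42
tool_pos: [0.4575, -0.0016, 0.142]
tool_rot: [-0.0, 0.622, 0.783, 0.0]
contact_force: [-3.3, 0.1, -1.8]
gripper_width: 0.193
grasp_force: 58.9
```

Call:
play_rows:
  linear:
    - [0.0039,0.0042,0]
    - [0.0044,0.0035,0]
    - [0,0,0]
  turn: [0,0,0]

```text
time: 23.8
tool_pos: [0.4664, 0.0055, 0.1419]
tool_rot: [0.0, 0.623, 0.783, 0.0]
contact_force: [-1.8, -3.0, -3.8]
gripper_width: 0.193
grasp_force: 58.6
```

Call:
play_rows:
  linear:
    - [0.0049,0.0029,0]
    - [0.0051,0.0024,0]
    - [0,0,0]
  turn: [0,0,0]

```text
time: 24.18
tool_pos: [0.4764, 0.0107, 0.1419]
tool_rot: [0.0, 0.623, 0.783, -0.0]
contact_force: [-0.7, -2.8, -5.7]
gripper_width: 0.189
grasp_force: 58.5
```

Call:
play_rows:
  linear:
    - [0.0053,0.002,-0.0003]
    - [0.0055,0.0015,-0.0002]
    - [0.0056,0.001,-0.0002]
    - [0.0056,0.0005,-0.0001]
    - [0.0057,0,-0.0001]
    - [0.0056,-0.0004,-0.0001]
    - [0,0,0]
  turn: [0,0,0,0,0,0,0]

```text
time: 25.05
tool_pos: [0.5093, 0.0153, 0.141]
tool_rot: [-0.0, 0.623, 0.782, -0.0]
contact_force: [-3.1, -2.7, -4.5]
gripper_width: 0.192
grasp_force: 58.7
```

Call:
play_rows:
  linear:
    - [0.0056,-0.0013,-0.0002]
    - [0.0055,-0.0014,-0.0002]
    - [0.0053,-0.0019,-0.0002]
    - [0.0052,-0.0024,-0.0001]
    - [0,0,0]
  turn: [0,0,0,0,0]

```text
time: 25.68
tool_pos: [0.5309, 0.0086, 0.1406]
tool_rot: [-0.0, 0.623, 0.782, 0.0]
contact_force: [-3.6, -1.5, -3.6]
gripper_width: 0.191
grasp_force: 58.9
```

Call:
play_rows:
  linear:
    - [0.0049,-0.0028,-0.0001]
    - [0.0047,-0.0032,-0.0001]
    - [0,0,0]
  turn: [0,0,0]

```text
time: 26.05
tool_pos: [0.5405, 0.0025, 0.1403]
tool_rot: [-0.0, 0.623, 0.782, 0.0]
contact_force: [-3.5, -2.4, -2.5]
gripper_width: 0.19
grasp_force: 58.9
```

Call:
play_rows:
  linear:
    - [0.002,-0.002,-0.0001]
    - [0.0021,-0.0019,0]
    - [0,0,0]
  turn: [0,0,0]

```text
time: 26.42
tool_pos: [0.5449, -0.0012, 0.1403]
tool_rot: [0.0, 0.623, 0.782, 0.0]
contact_force: [-3.8, 2.5, -1.3]
gripper_width: 0.192
grasp_force: 58.9
```

Call:
play_rows:
  linear:
    - [0.002,-0.002,0]
    - [0.0019,-0.0021,0]
    - [0,0,0]
  turn: [0,0,0]

```text
time: 26.8
tool_pos: [0.5489, -0.0054, 0.1402]
tool_rot: [0.0, 0.623, 0.782, 0.001]
contact_force: [-2.3, 3.9, -1.8]
gripper_width: 0.194
grasp_force: 58.9
```

Call:
play_rows:
  linear:
    - [0.0018,-0.0022,0]
    - [0.0017,-0.0023,0]
    - [0,0,0]
  turn: [0,0,0]

```text
time: 27.18
tool_pos: [0.5521, -0.0086, 0.14]
tool_rot: [-0.001, 0.623, 0.782, 0.001]
contact_force: [-2.1, 8.2, -2.8]
gripper_width: 0.192
grasp_force: 58.9
```

Call:
play_rows:
  linear:
    - [-0.0038,0.0042,0.0001]
    - [-0.0041,0.0039,0.0001]
    - [-0.0044,0.0035,0.0001]
    - [-0.0047,0.0031,0.0001]
    - [-0.005,0.0027,0.0001]
    - [-0.0052,0.0023,0.0001]
    - [-0.0054,0.0018,0.0001]
    - [0,0,0]
  turn: [0,0,0,0,0,0,0,0]

```text
time: 28.18
tool_pos: [0.5199, 0.0118, 0.1415]
tool_rot: [0.001, 0.623, 0.782, 0.001]
contact_force: [3.8, 2.7, -2.2]
gripper_width: 0.193
grasp_force: 59.1
```

Call:
play_rows:
  linear:
    - [-0.0055,0.0016,0.0001]
    - [-0.0056,0.001,0.0001]
    - [-0.0057,0.0003,0.0001]
    - [-0.0057,-0.0002,0.0001]
    - [-0.0056,-0.0006,0.0001]
    - [-0.0056,-0.0011,0.0001]
    - [-0.0054,-0.0016,0.0001]
    - [0,0,0]
  turn: [0,0,0,0,0,0,0,0]

```text
time: 29.18
tool_pos: [0.4798, 0.0114, 0.1418]
tool_rot: [-0.001, 0.623, 0.782, 0.0]
contact_force: [0.2, 4.2, -0.3]
gripper_width: 0.192
grasp_force: 59.1
```

Call:
play_rows:
  linear:
    - [-0.0053,-0.0021,0.0001]
    - [-0.0051,-0.0025,0.0001]
    - [0,0,0]
  turn: [0,0,0]

```text
time: 29.55
tool_pos: [0.4696, 0.0067, 0.142]
tool_rot: [-0.001, 0.623, 0.782, 0.0]
contact_force: [0.3, 5.4, 0.1]
gripper_width: 0.196
grasp_force: 59.2
```

Call:
play_rows:
  linear:
    - [0.005,0.0029,-0.0001]
    - [0.0052,0.0022,-0.0001]
    - [0.0054,0.0017,-0.0001]
    - [0.0055,0.0012,-0.0001]
    - [0.0056,0.0007,-0.0001]
    - [0.0057,0.0002,-0.0001]
    - [0.0057,-0.0003,-0.0001]
    - [0.0056,-0.0007,-0.0001]
  turn: [0,0,0,0,0,0,0,0]

```text
time: 30.55
tool_pos: [0.5132, 0.0145, 0.1405]
tool_rot: [-0.001, 0.623, 0.783, -0.001]
contact_force: [-3.2, 4.0, 1.5]
gripper_width: 0.192
grasp_force: 59.5
```

Call:
play_rows:
  linear:
    - [0.0055,-0.0012,-0.0001]
    - [0.0054,-0.0017,-0.0001]
    - [0.0052,-0.0022,-0.0001]
    - [0.005,-0.0026,-0.0001]
    - [0.0048,-0.003,-0.0001]
    - [0.0045,-0.0035,-0.0001]
    - [0,0,0]
  turn: [0,0,0,0,0,0,0]

```text
time: 31.42
tool_pos: [0.5443, -0.0008, 0.1401]
tool_rot: [0.0, 0.623, 0.782, -0.0]
contact_force: [-2.3, -0.1, -1.1]
gripper_width: 0.197
grasp_force: 59.2
```

Call:
play_rows:
  linear:
    - [0.0041,-0.0039,-0.0001]
    - [0.0037,-0.0042,-0.0001]
    - [0,0,0]
  turn: [0,0,0]

```text
time: 31.8
tool_pos: [0.5519, -0.0088, 0.14]
tool_rot: [0.0, 0.623, 0.782, -0.0]
contact_force: [-2.4, 1.5, -2.4]
gripper_width: 0.192
grasp_force: 59.2
```

Call:
play_rows:
  linear:
    - [0.0034,-0.0045,-0.0001]
    - [0.003,-0.0048,-0.0001]
    - [0,0,0]
  turn: [0,0,0]

```text
time: 32.17
tool_pos: [0.5582, -0.0181, 0.1397]
tool_rot: [0.0, 0.623, 0.782, -0.0]
contact_force: [-3.1, 0.3, -2.3]
gripper_width: 0.194
grasp_force: 59.2
```

Call:
play_rows:
  linear:
    - [0.0024,-0.0051,-0.0002]
    - [0.002,-0.0053,-0.0001]
    - [0.0016,-0.0054,-0.0001]
    - [0.0011,-0.0056,-0.0001]
    - [0.0006,-0.0056,-0.0001]
    - [0.0001,-0.0057,-0.0001]
    - [-0.0003,-0.0057,-0.0001]
    - [0,0,0]
  turn: [0,0,0,0,0,0,0,0]

```text
time: 33.17
tool_pos: [0.5657, -0.0566, 0.1392]
tool_rot: [0.0, 0.623, 0.782, -0.0]
contact_force: [-1.5, 1.8, -2.7]
gripper_width: 0.192
grasp_force: 59.0
```

Call:
play_rows:
  linear:
    - [-0.0004,-0.0028,0]
    - [-0.0005,-0.0028,-0.0001]
    - [-0.0006,-0.0028,0]
    - [0,0,0]
  turn: [0,0,0,0]

```text
time: 33.67
tool_pos: [0.5643, -0.0646, 0.1392]
tool_rot: [0.0, 0.623, 0.782, -0.0]
contact_force: [-0.5, 3.4, -3.5]
gripper_width: 0.188
grasp_force: 59.0
```

Call:
play_rows:
  linear:
    - [-0.0008,-0.0027,0]
    - [-0.0009,-0.0027,-0.0001]
    - [0,0,0]
  turn: [0,0,0]

```text
time: 34.05
tool_pos: [0.5626, -0.0701, 0.1391]
tool_rot: [0.0, 0.623, 0.782, -0.0]
contact_force: [0.8, 3.6, -2.3]
gripper_width: 0.193
grasp_force: 59.0
```

Call:
play_rows:
  linear:
    - [-0.001,-0.0026,0]
    - [-0.0011,-0.0026,0]
    - [0,0,0]
  turn: [0,0,0]

```text
time: 34.42
tool_pos: [0.5605, -0.0753, 0.1391]
tool_rot: [0.0, 0.623, 0.782, -0.0]
contact_force: [1.7, 1.8, -2.8]
gripper_width: 0.192
grasp_force: 59.0
```

Call:
play_rows:
  linear:
    - [-0.0013,-0.0025,0]
    - [-0.0014,-0.0025,0]
    - [0,0,0]
  turn: [0,0,0]

```text
time: 34.8
tool_pos: [0.5581, -0.0802, 0.1391]
tool_rot: [0.001, 0.623, 0.782, 0.0]
contact_force: [2.8, 3.1, -3.3]
gripper_width: 0.193
grasp_force: 58.9
```

Call:
play_rows:
  linear:
    - [-0.0015,-0.0024,0]
    - [0,0,0]
  turn: [0,0]

```text
time: 35.05
tool_pos: [0.5571, -0.0822, 0.1391]
tool_rot: [0.001, 0.623, 0.782, 0.001]
contact_force: [5.5, 3.5, -5.3]
gripper_width: 0.189
grasp_force: 58.9
```

Call:
play_rows:
  linear:
    - [-0.0012,-0.0018,0]
    - [0,0,0]
  turn: [0,0]

```text
time: 35.3
tool_pos: [0.5563, -0.0837, 0.1391]
tool_rot: [0.001, 0.623, 0.782, 0.002]
contact_force: [6.3, 4.6, -5.1]
gripper_width: 0.193
grasp_force: 58.9
```

Call:
play_rows:
  linear:
    - [0.0009,0.0014,0]
    - [0,0,0]
  turn: [0,0]

```text
time: 35.55
tool_pos: [0.5567, -0.0831, 0.1391]
tool_rot: [0.001, 0.623, 0.782, 0.0]
contact_force: [4.7, 2.7, -3.2]
gripper_width: 0.192
grasp_force: 59.1
```

Call:
play_rows:
  linear:
    - [0,0,0]
    - [0,0,0]
    - [0,0,0]
    - [0,0,0]
  turn: [0,0,0,0]
  hand: 0.04

```text
time: 36.05
tool_pos: [0.5558, -0.0829, 0.1391]
tool_rot: [0.0, 0.623, 0.782, -0.0]
contact_force: [0.4, 0.1, -0.6]
gripper_width: 0.468
grasp_force: 0.0
```

Call:
play_rows:
  linear:
    - [0,0,0.006]
    - [0,0,0.015]
    - [0,0,0.03]
    - [0,0,0.03]
    - [0,0,0.03]
    - [0,0,0.03]
    - [0,0,0]
    - [0,0,0]
  turn: [0,0,0,0,0,0,0,0]

```text
time: 37.05
tool_pos: [0.5556, -0.0826, 0.2795]
tool_rot: [-0.0, 0.623, 0.782, -0.0]
contact_force: [0.0, -1.2, -0.4]
gripper_width: 0.47
grasp_force: 0.0
```

```bash
python3 lk.py end
python3 - <<'E'
from h import *
f=grab_frame('side').astype(int)[140:240,310:375]; m=(f[:,:,0]>120)&(f[:,:,1]<80)&(f[:,:,2]<80)
v,u=np.nonzero(m); print(len(u),u.mean()+310,v.mean()+140, u.min()+310,u.max()+310,v.min()+140,v.max()+140)
for a in(-20,-26,-32):
    p=[.502+.065*np.cos(np.radians(a)),-.0495+.065*np.sin(np.radians(a)),.153]; print(a,proj('side',p))
E
```

```text
[ 0.55560625 -0.0826141   0.27952656] [ 0.0345198  -1.21733362 -0.41187429] 37.05
179 332.7262569832402 183.11173184357543 321 369 140 203
-20 [321.92036273 194.87057045]
-26 [323.54643925 193.18317578]
-32 [325.45934508 191.61488753]
```

View pics/end.png

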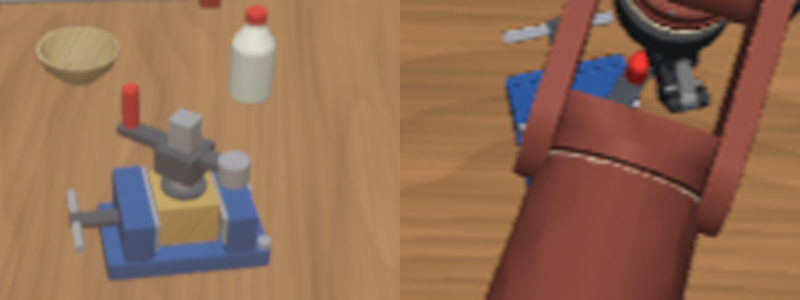

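Run:
```python
from h import *
for z in(.100,.106,.112):
    b=np.array([.502,-.0495,z]);x=np.array([np.cos(np.radians(-31)),np.sin(np.radians(-31)),0])
    for p in(b+[0,0,.064],b+.065*x+[0,0,.076],b-.0578*x+[0,0,.036]): print(z,(proj('side',p)-[260,140]+.5)*2-.5)
```

```text
0.1 [184.64295936 117.32174242]
0.1 [130.84490515  85.03318519]
0.1 [233.43521682 161.82188575]
0.106 [184.87294717 112.22489766]
0.106 [130.87193803  79.93512851]
0.106 [233.85291858 156.84206113]
0.112 [185.10467134 107.08957295]
0.112 [130.89917028  74.79947268]
0.112 [234.27380622 151.8242547 ]
```

The final picture matches a fully seated crank at home height: boss (185,117), knob top (130,87) and counterweight (233,160), all within about 2 px of the projections. The bottle, bowl and gripper are clear, so I'm handing in.

```bash
python3 -c "
from plant import *
print(job_done())"
```

```text
the job is handed in; nothing more can be done
None
```

The crank is seated on the tap, which was worked down with two back-offs until it stopped at home; the crank was then released and the job handed in. The hand-in call returned no verdict.

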